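# Set out the painted gnomes on the market stall

## Task

Set out the four painted wooden gnomes for sale: stand each one upright on the display stand whose felt has its own colour, its foot wholly on the felt, without knocking any gnome over on the way. Leave the unpainted gnome and the bottle of red paint where they stand.

Things in the scene. Friction and masses are not known exactly. Their poses are not given: they have to be found in the camera images.
- red_gnome_center (a point): Centre of the red gnome, half-way up (56 mm above its foot), z axis up. A loose turned-wood gnome without a face, 112 mm tall, 75 to 155 g, standing upright: an upright red cylinder 46 mm in diameter from the foot to 66 mm up, then a bare round wooden head 36 mm across and a pointed red hat 42 mm across.
- yellow_gnome_center (a point): Centre of the yellow gnome, half-way up (56 mm above its foot), z axis up. A loose turned-wood gnome without a face, 112 mm tall, 75 to 155 g, standing upright: an upright yellow cylinder 46 mm in diameter from the foot to 66 mm up, then a bare round wooden head 36 mm across and a pointed yellow hat 42 mm across.
- green_gnome_center (a point): Centre of the green gnome, half-way up (56 mm above its foot), z axis up. A loose turned-wood gnome without a face, 112 mm tall, 75 to 155 g, standing upright: an upright green cylinder 46 mm in diameter from the foot to 66 mm up, then a bare round wooden head 36 mm across and a pointed green hat 42 mm across.
- blue_gnome_center (a point): Centre of the blue gnome, half-way up (56 mm above its foot), z axis up. A loose turned-wood gnome without a face, 112 mm tall, 75 to 155 g, standing upright: an upright blue cylinder 46 mm in diameter from the foot to 66 mm up, then a bare round wooden head 36 mm across and a pointed blue hat 42 mm across.
- red_stand_top (a point): Middle of the top of the red display stand, z axis up. A low round dark-wood stand fixed to the table, 84 mm in diameter, its top 14 mm above the table, with a flat red felt disc 70 mm in diameter on it.
- yellow_stand_top (a point): Middle of the top of the yellow display stand, z axis up. A low round dark-wood stand fixed to the table, 84 mm in diameter, its top 22 mm above the table, with a flat yellow felt disc 70 mm in diameter on it.
- green_stand_top (a point): Middle of the top of the green display stand, z axis up. A low round dark-wood stand fixed to the table, 84 mm in diameter, its top 30 mm above the table, with a flat green felt disc 70 mm in diameter on it.
- blue_stand_top (a point): Middle of the top of the blue display stand, z axis up. A low round dark-wood stand fixed to the table, 84 mm in diameter, its top 38 mm above the table, with a flat blue felt disc 70 mm in diameter on it.
- bare_gnome_center (a point): Centre of the unpainted gnome, half-way up (56 mm above its foot). Same shape and size as the painted gnomes (46 mm in diameter, 112 mm tall), pale bare wood all over; loose, to be left alone.
- paint_bottle_center (a point): Centre of a bottle of red paint, half-way up (42 mm above its foot). 38 mm in diameter, 84 mm tall, red with a black cap 22 mm across; loose, stands upright, to be left alone.
Not all that is in view belongs to the job. What is shaped like the part that bears green_stand_top but orange or pink is not meant.

How it is judged:
By the outcome, as a careful person would: the job done as asked, in the order asked, and still so for the second after the job is handed in, with the robot touching nothing.
It also fails if it takes over 120 s, if anything falls off the work surface, if the arm or the gripper's body presses on something with over 40 N, if the wrist force passes 120 N, or if a joint passes its speed limit or range.

## Robot

A 6-joint arm with a two-finger parallel gripper is mounted at the origin on the work surface. World frame = base frame: x ahead of the robot, y to its left, z up, the work surface at z = 0. Lengths are in m, angles in rad, forces in N, time in s.
With the tool pointing down it reaches from about 0.375 to 0.9 m from the base axis. Payload 3.1 kg.
Tool frame: the origin (TCP) lies on the centre line of the jaws, within the pads' length; the fingertips stand 8 mm ahead of it and the grasp point (between the pads) lies 11 mm behind it (robot.tip_extent is the distance from the TCP to the fingertips, in m); y points along the fingers, z is the direction in which the jaws open and shut, and the axes are right-handed (so a half turn about y gives the same grasp; the last joint's range is limited). The gripper opens to 87 mm and grips with 3 to 60 N. Pads are 19 mm wide; open, the fingers measure 117 mm over their backs; the gripper's body (75 mm by 190 mm) begins 51 mm behind the grasp point.
Start: joints at [-1.415, 0.527, 1.433, -0, 1.181, -0.178], TCP at [0.205, -0.59, 0.231] pointing down, gripper open.
Joint ranges: [-3.08, 3.08], [-0.75, 2.2], [0.22, 2.44], [-1.43, 4.57], [0, 2.65], [-2.85, 2.85]. Speed limits (rad/s): [2.79, 2.79, 3.14, 3.14, 3.14, 3.14].

## Interface

Orientations are given as a unit quaternion [x, y, z, w].
In Python, from rig import robot gives the robot as it stands.
- The arm moves only by the shell command python3 -m crank 'ROWS' [FORCE]. ROWS is JSON, a list that holds one entry, the list of rows, each a list of 7 numbers: the turn, a rotation vector about the tool's x, y, z in degrees, then the shift along the tool's x, y, z in m, then the opening in per cent of the stroke, from 0 (shut) to 100 (fully open). In form: [[[ax, ay, az, dx, dy, dz, gripper], ...]]. A call has exactly 5 rows; each row shifts and turns the commanded pose from where the row before left it, along the tool's axes as they then stand; what a row does not reach is not made up. A row lasts 1/8 s, in which the tool goes at most 62.5 mm and 10.7 degrees, less where a joint would pass 70% of its speed; a pose out of reach is approached as far as the arm can. A call with a gripper value outside its range is refused whole. The fingers move at their own pace and stop on an object; FORCE is the grip in N (left out, the last holds). Time passes only in rows, so rows that do not move let the fingers close, or fill a call up. It gives the time, the measured TCP pose, the force and the opening at its end, in the units of the state.
- robot.get_obs(): the state, without advancing time (a new reading comes with each control period).
- robot.camera(name): name is "side" or "top"; returns a dict with "img" (480x640x3 uint8, red, green, blue), "K" (3x3 intrinsics, pixels), "dist_coeffs" ([k1, k2, p1, p2, k3] as OpenCV has them; the pictures are not rectified), "R" (3x3) and "t" (3): a world point X has camera coordinates R X + t. Camera axes: x right, y down, z forward; pixel columns grow to the right and rows downward; lengths in m; the calibration is good to about 2 mm. A picture is of the moment at which its call begins. There is no depth.
- robot.hand_in(): hands the job in, once; it reports no verdict.
Trained networks look in a picture, given as the dict that the camera call returned (one of the last four; its "shot" number tells which), for a name from the list of things; names that differ only in an ending like _2 or _b are one class to them, and where a whole thing is asked for, a point or a joint stands for the part that bears it (a point fixed in the world has none). Each returns a list of dicts, best first, with "conf" (0 to 1); they miss things now and then, are a little off and sometimes report something else, mostly with a low value. They report only what shows in the picture. A call takes as long as a camera call. They do not tell look-alikes from the thing itself.
- robot.spot_in(picture, thing): "at" ([row, column] in pixels, amid what is visible of it).
The state is a dict: "time": time; "q": joint angles; "joint_velocities": joint speeds; "joint_torque": joint torques, N m; "position": TCP position; "tool_rot": TCP orientation; "ft_force": force on the tool from outside, world axes, zero at the start; "moment": the same for the moment, N m; "grip_width": finger opening in m.
Only numpy, scipy, OpenCV 4.12 (cv2) and the standard library are available. Lean on these libraries where they do the work, as an engineer would, in place of code of your own. Each camera call takes 0.05 s, during which the arm holds its last target.

## Working session

There is one attempt and no reset: what is moved stays moved. The work goes in short steps, Python scripts to look and compute and a shell command to move; the robot and the scene stay as the last step left them, time stands still between calls to the robot, and variables do not carry over. Pictures are saved under pics/ and viewed, and the job is handed in when it is done.

```bash
ls; mkdir -p pics
python3 - <<'E'
from rig import robot
import cv2,json,numpy as np
o=robot.get_obs();print(o['time'],o['position'],o['tool_rot'],o['grip_width'],robot.tip_extent)
for n in("top","side"):
    p=robot.camera(n);cv2.imwrite(f"pics/{n}0.png",p["img"][:,:,::-1])
    print(n,p["K"],p["dist_coeffs"],p["R"],p["t"])
    for t in "red yellow green blue bare".split():
        for s in(["gnome_center","stand_top"] if t!="bare" else ["gnome_center"]):
            print(t,s,[(np.round(d["at"]).tolist(),round(d["conf"],2)) for d in robot.spot_in(p,f"{t}_{s}")])
    print("paint",[(np.round(d["at"]).tolist(),round(d["conf"],2)) for d in robot.spot_in(p,"paint_bottle_center")])
E
```

```text
pics
0.0 [ 0.20526889 -0.58956609  0.22955249] [-0.11780411  0.69799498 -0.69645169  0.1178144 ] 0.08739891141594468 0.008
top [[456.20105676   0.         316.10799101]
 [  0.         456.20105676 239.81066091]
 [  0.           0.           1.        ]] [-0.06245129  0.          0.          0.          0.        ] [[ 0.00581017 -0.9998282  -0.01760141]
 [-0.9956706  -0.00415128 -0.09285921]
 [ 0.09277019  0.01806474 -0.99552366]] [0.04492821 0.55059248 1.21343832]
red gnome_center [([257.0, 328.0], 0.53), ([263.0, 267.0], 0.43)]
red stand_top [([298.0, 445.0], 0.67)]
yellow gnome_center [([199.0, 334.0], 0.83)]
yellow stand_top [([213.0, 252.0], 0.7)]
green gnome_center [([210.0, 415.0], 0.55)]
green stand_top [([195.0, 153.0], 0.8), ([243.0, 177.0], 0.72), ([182.0, 198.0], 0.56)]
blue gnome_center [([300.0, 216.0], 0.6), ([260.0, 329.0], 0.44)]
blue stand_top [([264.0, 266.0], 0.75), ([253.0, 478.0], 0.56)]
bare gnome_center [([261.0, 267.0], 0.6)]
paint [([265.0, 394.0], 0.59), ([300.0, 216.0], 0.46)]
side [[531.67441742   0.         330.39701616]
 [  0.         531.67441742 233.13927426]
 [  0.           0.           1.        ]] [-0.086816  0.        0.        0.        0.      ] [[-0.99816983 -0.05967482  0.00979325]
 [-0.04912525  0.70571792 -0.70678775]
 [ 0.03526616 -0.7059753  -0.70735788]] [0.53448259 0.05288466 1.22844774]
red gnome_center [([237.0, 350.0], 0.83)]
red stand_top [([168.0, 389.0], 0.55)]
yellow gnome_center [([229.0, 277.0], 0.82)]
yellow stand_top [([318.0, 282.0], 0.96)]
green gnome_center [([169.0, 302.0], 0.96), ([350.0, 401.0], 0.16)]
green stand_top [([447.0, 237.0], 0.86), ([383.0, 220.0], 0.81), ([411.0, 309.0], 0.61)]
blue gnome_center [([347.0, 403.0], 0.84), ([412.0, 310.0], 0.69)]
blue stand_top [([139.0, 350.0], 0.93)]
bare gnome_center [([294.0, 352.0], 0.67)]
paint [([192.0, 356.0], 0.6)]
```

View pics/top0.png

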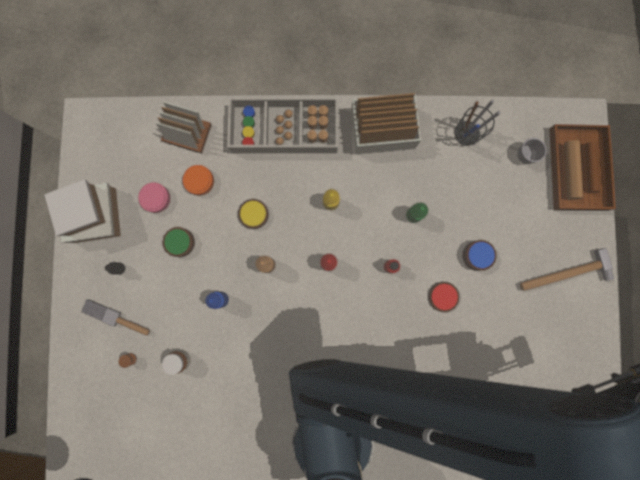

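View pics/side0.png

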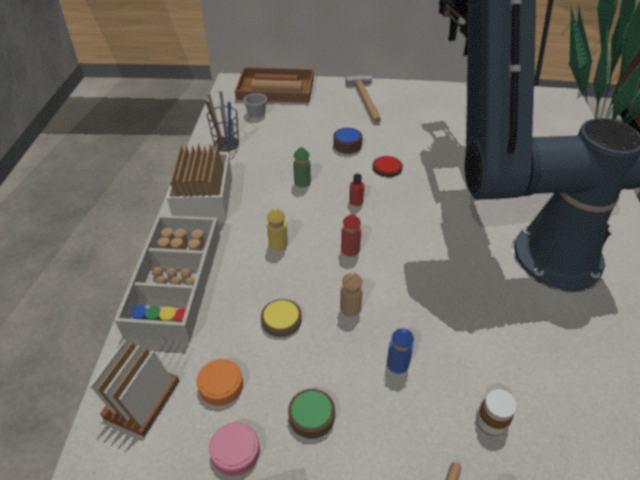

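The top view shows the gnomes at (row, col) red (261,329), yellow (199,332), green (212,417) and blue (300,217). The bare gnome is at (264,264) and the paint bottle at (266,391). The stands are red (296,444), yellow (213,252), green (241,178) and blue (255,480). The orange (180,198) and pink (197,154) discs are the decoy stands. The spotter's "blue stand" at (264,266) and its second "red gnome" at (263,267) are really the bare gnome.

Next I'll fit silhouettes in both views and crop to confirm.

```bash
cat > h.py <<'E'
from rig import robot
import cv2,numpy as np
from scipy.optimize import minimize
HUE={'red':[(0,8),(172,180)],'yellow':[(20,34)],'green':[(48,85)],'blue':[(108,130)]}
def proj(p,X):
    rv=cv2.Rodrigues(np.asarray(p["R"]))[0]
    return cv2.projectPoints(np.asarray(X,float).reshape(-1,1,3),rv,np.asarray(p["t"],float),p["K"],np.asarray(p["dist_coeffs"]))[0][:,0]
def ground(p,rc,z):
    u=cv2.undistortPoints(np.array([[[rc[1],rc[0]]]],float),p["K"],np.asarray(p["dist_coeffs"]))[0,0]
    R=np.asarray(p["R"]);d=R.T@np.array([u[0],u[1],1]);c=-R.T@np.asarray(p["t"])
    return (c+d*(z-c[2])/d[2])
def comp(p,col,rc,smin=110,bare=False):
    hsv=cv2.cvtColor(p["img"],cv2.COLOR_RGB2HSV);H,S=hsv[...,0],hsv[...,1]
    m=np.zeros(H.shape,np.uint8)
    for a,b in HUE[col]: m|=((H>=a)&(H<=b)&(S>smin)).astype(np.uint8)
    n,l,st,ce=cv2.connectedComponentsWithStats(cv2.morphologyEx(m,cv2.MORPH_CLOSE,np.ones((5,5),np.uint8)))
    best=min((i for i in range(1,n) if st[i,4]>25),key=lambda i:np.hypot(*(ce[i]-[rc[1],rc[0]])))
    return (l==best).astype(np.uint8),st[best],ce[best]
A=np.linspace(0,2*np.pi,40,endpoint=False);C=np.c_[np.cos(A),np.sin(A)]
def ring(x,y,r,z): return np.c_[C*r+[x,y],np.full(40,z)]
SC=8
def rend(p,parts,box):
    x0,y0,w,h=box;im=np.zeros((h*SC,w*SC),np.uint8)
    for P in parts:
        q=((proj(p,P)+.5-[x0,y0])*SC).astype(np.float32)
        cv2.fillConvexPoly(im,cv2.convexHull(q).round().astype(np.int32),1)
    return cv2.resize(im.astype(np.float32),(w,h),interpolation=cv2.INTER_AREA)
def gn(x,y,z=0): return [np.r_[ring(x,y,.023,z),ring(x,y,.023,z+.066)],np.r_[ring(x,y,.018,z+.07),ring(x,y,.021,z+.084),[[x,y,z+.112]]]]
def disc(x,y,z): return [ring(x,y,.035,z)]
def fit(views,model,z,x0):
    obs=[]
    for p,m,st in views:
        b=(max(st[0]-12,0),max(st[1]-12,0),st[2]+24,st[3]+24)
        obs.append((p,m[b[1]:b[1]+b[3],b[0]:b[0]+b[2]].astype(float),b))
    def c(v):
        s=0
        for p,m,b in obs:
            r=rend(p,model(v[0],v[1],z),b);r=r[:m.shape[0],:m.shape[1]]
            s+=np.abs(r-m).sum()/m.sum()
        return s
    r=minimize(c,x0,method='Nelder-Mead',options=dict(initial_simplex=np.array(x0)+np.array([[0,0],[.008,0],[0,.008]]),xatol=1e-4,fatol=1e-4))
    return r.x,r.fun
E
python3 - <<'E'
from h import *
T=robot.camera("top");S=robot.camera("side")
G={'red':((261,329),(237,350)),'yellow':((199,332),(229,277)),'green':((212,417),(169,302)),'blue':((300,217),(347,403))}
D={'red':((296,444),(168,389),.014),'yellow':((213,252),(318,282),.022),'green':((241,178),(411,309),.030),'blue':((255,480),(139,350),.038)}
for k,(a,b) in G.items():
    va=(T,)+comp(T,k,a)[:2];vb=(S,)+comp(S,k,b)[:2]
    x0=ground(T,a,.07)[:2]
    print('gn',k,va[2],vb[2],*[(np.round(f[0],4),round(f[1],2)) for f in (fit(v,gn,0,x0) for v in([va],[vb],[va,vb]))])
for k,(a,b,z) in D.items():
    va=(T,)+comp(T,k,a)[:2];vb=(S,)+comp(S,k,b)[:2]
    x0=ground(T,a,z)[:2]
    print('st',k,va[2],vb[2],*[(np.round(f[0],4),round(f[1],2)) for f in (fit(v,disc,z,x0) for v in([va],[vb],[va,vb]))])
print('bare',ground(T,(264,264),.07),ground(S,(296,352),.056)); print('bot',ground(T,(266,391),.06),ground(S,(192,357),.042))
cv2.imwrite('pics/c1.png',cv2.resize(T["img"][150:330,120:520,::-1],(800,360),interpolation=cv2.INTER_CUBIC))
cv2.imwrite('pics/c2.png',cv2.resize(S["img"][120:460,190:440,::-1],(440,598),interpolation=cv2.INTER_CUBIC))
E
```

```text
gn red [322 255  15  15 177] [342 214  19  42 646] (array([0.4893, 0.0118]), np.float64(0.43)) (array([0.4885, 0.0088]), np.float64(0.16)) (array([0.4892, 0.0108]), np.float64(0.6))
gn yellow [324 190  15  19 229] [268 209  18  41 628] (array([0.657, 0.008]), np.float64(0.33)) (array([0.6606, 0.002 ]), np.float64(0.18)) (array([0.659 , 0.0055]), np.float64(0.54))
gn green [245 118   7   8  32] [146 307  14  12 129] (array([ 0.6209, -0.2184]), np.float64(1.0)) (array([ 0.6209, -0.2184]), np.float64(1.0)) (array([ 0.6209, -0.2184]), np.float64(2.0))
gn blue [209 293  15  14 173] [388 329  25  44 798] (array([0.3902, 0.3041]), np.float64(0.97)) (array([0.3872, 0.3065]), np.float64(0.22)) (array([0.3865, 0.3062]), np.float64(1.2))
st red [431 283  27  28 586] [374 156  28  19 378] (array([ 0.3981, -0.2998]), np.float64(0.1)) (array([ 0.3998, -0.2986]), np.float64(0.15)) (array([ 0.3981, -0.2992]), np.float64(0.26))
st yellow [240 200  26  27 559] [263 300  36  30 845] (array([0.6235, 0.223 ]), np.float64(0.1)) (array([0.6243, 0.2233]), np.float64(0.1)) (array([0.6235, 0.2241]), np.float64(0.2))
st green [245 118   7   8  32] [294 404  26  23 251] (array([0.5451, 0.4258]), np.float64(1.0)) (array([0.5916, 0.3623]), np.float64(1.0)) (array([0.5916, 0.3623]), np.float64(2.0))
st blue [470 243  24  25 472] [336 128  24  14 266] (array([ 0.5117, -0.3965]), np.float64(0.12)) (array([ 0.5114, -0.3972]), np.float64(0.06)) (array([ 0.5117, -0.3971]), np.float64(0.18))
bare [0.48216576 0.18279165 0.07      ] [0.48084807 0.1939368  0.056     ]
bot [ 0.47896021 -0.14999085  0.06      ] [ 0.47840553 -0.14411661  0.042     ]
```

Run:
```python
from h import *
T=robot.camera("top");S=robot.camera("side")
for P,l in((T,[(212,417),(241,178),(261,329),(303,218),(296,214)]),(S,[(172,302),(411,309),(237,350)])):
    h=cv2.cvtColor(P["img"],cv2.COLOR_RGB2HSV)
    print([(x,h[x].tolist()) for x in l])
G={'red':((261,329),(237,350)),'yellow':((199,332),(229,277)),'green':((212,417),(169,302)),'blue':((300,217),(347,403))}
HUE['green']=[(40,95)];HUE['blue']=[(100,135)]
for sm in(60,80):
  for k,(a,b) in G.items():
    va=(T,)+comp(T,k,a,sm)[:2];vb=(S,)+comp(S,k,b,sm)[:2]
    x0=ground(S,b,.056)[:2]
    print(sm,'gn',k,va[2],vb[2],*[(np.round(f[0],4),round(f[1],2)) for f in (fit(v,gn,0,x0) for v in([va],[vb],[va,vb]))])
  a,b,z=(241,178),(411,309),.03
  va=(T,)+comp(T,'green',a,sm)[:2];vb=(S,)+comp(S,'green',b,sm)[:2]
  x0=ground(T,a,z)[:2]
  print('st',va[2],vb[2],*[(np.round(f[0],4),round(f[1],2)) for f in (fit(v,disc,z,x0) for v in([va],[vb],[va,vb]))])
```

```text
[((212, 417), [57, 64, 87]), ((241, 178), [62, 99, 111]), ((261, 329), [1, 148, 153]), ((303, 218), [112, 118, 119]), ((296, 214), [113, 107, 114])]
[((172, 302), [60, 77, 76]), ((411, 309), [66, 111, 136]), ((237, 350), [3, 150, 100])]
60 gn red [320 254  18  17 240] [341 213  21  44 729] (array([0.4895, 0.0144]), np.float64(0.08)) (array([0.4893, 0.0088]), np.float64(0.09)) (array([0.4892, 0.0137]), np.float64(0.22))
60 gn yellow [322 189  18  21 298] [267 208  20  43 731] (array([0.6601, 0.008 ]), np.float64(0.06)) (array([0.6595, 0.0019]), np.float64(0.08)) (array([0.6594, 0.0077]), np.float64(0.2))
60 gn green [410 204  18  16 196] [294 148  16  38 447] (array([ 0.623, -0.223]), np.float64(0.76)) (array([ 0.6245, -0.2306]), np.float64(0.36)) (array([ 0.6242, -0.2277]), np.float64(1.13))
60 gn blue [206 292  21  16 274] [387 329  27  45 904] (array([0.3888, 0.3113]), np.float64(0.25)) (array([0.3863, 0.307 ]), np.float64(0.09)) (array([0.3871, 0.3101]), np.float64(0.41))
st [164 229  26  26 516] [ 291  391   41   37 1206] (array([0.5446, 0.4299]), np.float64(0.04)) (array([0.5439
[... 308 characters left out ...]
 43 702] (array([0.6601, 0.008 ]), np.float64(0.13)) (array([0.6594, 0.0027]), np.float64(0.09)) (array([0.6594, 0.0076]), np.float64(0.27))
80 gn green [420 205   7   8  30] [295 162  14  21 102] (array([ 0.6052, -0.168 ]), np.float64(1.0)) (array([ 0.6376, -0.4168]), np.float64(1.0)) (array([ 0.5272, -0.1165]), np.float64(2.0))
80 gn blue [206 292  20  16 244] [388 329  25  44 873] (array([0.3885, 0.3109]), np.float64(0.41)) (array([0.386, 0.307]), np.float64(0.12)) (array([0.3872, 0.3085]), np.float64(0.56))
st [164 229  25  26 478] [ 291  391   41   37 1175] (array([0.5448, 0.4304]), np.float64(0.07)) (array([0.5441, 0.429 ]), np.float64(0.03)) (array([0.5444, 0.4294]), np.float64(0.11))
```

View pics/c1.png

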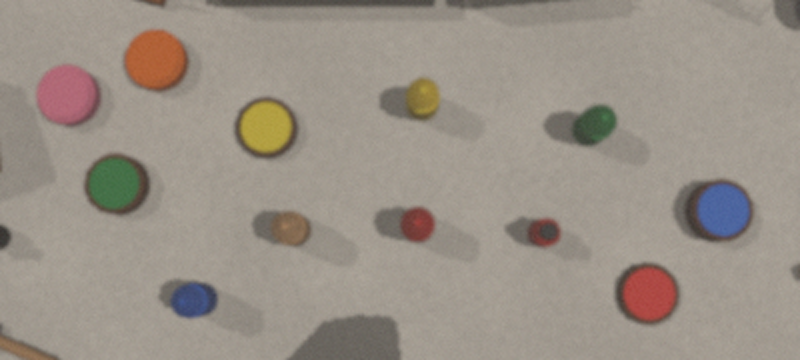

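View pics/c2.png

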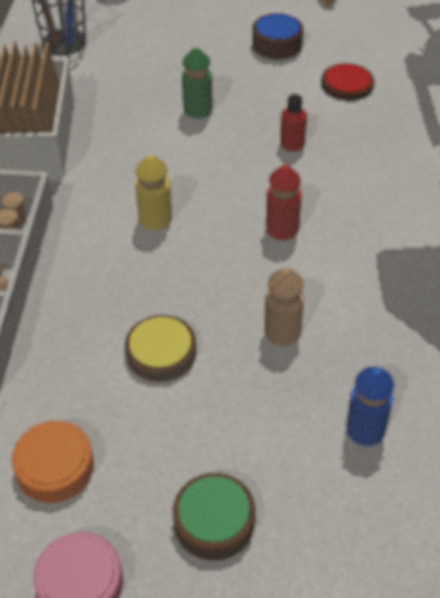

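The crops confirm it. The paint bottle at (266,391) is short with a black cap, the red gnome at (261,329) is tall, and the bare gnome at (264,264) is unpainted. The green stand is the real green disc, beside the orange and pink decoys. Both views agree on the stands to within 1–2 mm. The gnomes agree in x, but differ by about 5 mm in y, so I'll close the jaws along world y, which centres them.

```bash
cat > go.py <<'E'
import sys
from rig import robot
import numpy as np
from scipy.spatial.transform import Rotation as R
def rel(x,y,z):
    o=robot.get_obs();r=R.from_quat(o['tool_rot']);p=np.array(o['position'])
    # want tool y down, tool z along +-world y
    best=None
    for s in(1,-1):
        Y=np.array([0,0,-1.]);Z=np.array([0,s,0.]);X=np.cross(Y,Z)
        d=(r.inv()*R.from_matrix(np.c_[X,Y,Z])).as_rotvec(degrees=True)
        if best is None or np.linalg.norm(d)<np.linalg.norm(best): best=d
    print('t',round(o['time'],2),'pos',p.round(4),'w',round(o['grip_width'],4),'F',np.round(o['ft_force'],1),'q6',round(o['q'][5],2))
    print('rot needed',best.round(2)); print('axes x,y,z:',r.as_matrix().round(3).T.tolist())
    t=np.array([x,y,z])-p
    print('shift now-frame',(r.inv().apply(t)).round(4),' in aligned frame',((r*R.from_rotvec(best,degrees=True)).inv().apply(t)).round(4))
rel(*map(float,sys.argv[1:4]))
E
python3 go.py .4892 .011 .2
```

```text
t 1.3 pos [ 0.2054 -0.5903  0.2306] w 0.0869 F [-0.   1.   0.6] q6 -0.18
rot needed [-0.   19.18  0.  ]
axes x,y,z: [[-0.944, -0.329, 0.0], [-0.0, -0.0, -1.0], [0.329, -0.944, 0.0]]
shift now-frame [-0.4656  0.0306 -0.4746]  in aligned frame [-0.2838  0.0306 -0.6013]
```

```bash
python3 -m crank '[[[0,9.6,0,0,0,0,100],[0,9.6,0,0,0,0,100],[0,0,0,-0.025,0.01,-0.054,100],[0,0,0,-0.025,0.01,-0.054,100],[0,0,0,-0.025,0.01,-0.054,100]]]' 30; python3 -m crank '[[[0,0,0,-0.026,0,-0.055,100],[0,0,0,-0.026,0,-0.055,100],[0,0,0,-0.026,0,-0.055,100],[0,0,0,-0.026,0,-0.055,100],[0,0,0,-0.026,0,-0.055,100]]]'; python3 -m crank '[[[0,0,0,-0.026,0,-0.055,100],[0,0,0,-0.026,0,-0.055,100],[0,0,0,-0.026,0,-0.055,100],[0,0,0,0,0,0,100],[0,0,0,0,0,0,100]]]'; python3 go.py .4892 .011 .056
```

```text
time: 1.92
position: [0.281, -0.4269, 0.2004]
tool_rot: [-0.001, -0.707, 0.707, 0.0]
ft_force: [1.0, 0.3, -0.9]
grip_width: 0.0868
time: 2.55
position: [0.4115, -0.1518, 0.2009]
tool_rot: [-0.001, -0.707, 0.707, -0.0]
ft_force: [1.0, -0.2, -1.0]
grip_width: 0.0869
time: 3.18
position: [0.4883, 0.0117, 0.2005]
tool_rot: [0.001, -0.707, 0.707, -0.0]
ft_force: [-0.7, -1.3, -0.4]
grip_width: 0.0872
t 3.17 pos [0.4883 0.0117 0.2005] w 0.0872 F [-0.7 -1.3 -0.4] q6 1.37
rot needed [-0.02  0.05  0.03]
axes x,y,z: [[-1.0, -0.001, 0.001], [-0.001, -0.0, -1.0], [0.001, -1.0, 0.0]]
shift now-frame [-0.001   0.1445  0.0006]  in aligned frame [-0.0009  0.1445  0.0007]
```

```bash
python3 -m crank '[[[0,0,0,-0.001,0.04,0,100],[0,0,0,0,0.04,0,100],[0,0,0,0,0.04,0,100],[0,0,0,0,0.0245,0,100],[0,0,0,0,0,0,100]]]' 20; python3 -m crank '[[[0,0,0,0,0,0,45],[0,0,0,0,0,0,40],[0,0,0,0,0,0,40],[0,0,0,0,0,0,40],[0,0,0,0,0,0,40]]]'
python3 - <<'E'
from h import *
P=robot.camera("side");cv2.imwrite('pics/g1.png',cv2.resize(P["img"][120:330,230:480,::-1],(714,600)))
E
```

```text
time: 3.8
position: [0.4879, 0.0101, 0.0547]
tool_rot: [-0.0, 0.707, -0.707, -0.003]
ft_force: [0.0, -0.0, -0.4]
grip_width: 0.0873
time: 4.42
position: [0.4896, 0.0119, 0.0563]
tool_rot: [0.0, 0.707, -0.707, 0.0]
ft_force: [-0.7, 0.1, 0.4]
grip_width: 0.0454
```

View pics/g1.png

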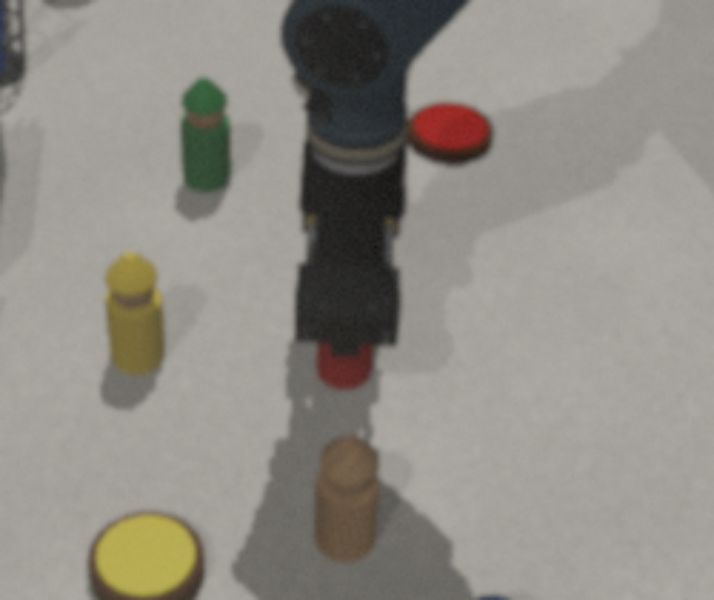

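The view shows the jaws around the red gnome at (237,350), and the width reads 45.4 mm, so it is gripped. Next I lift and carry it to the red stand.

```bash
python3 -m crank '[[[0,0,0,0,-0.025,0,40],[0,0,0,0,-0.04,0,40],[0,0,0,0,-0.045,0,40],[0,0,0,0,-0.03,0,40],[0,0,0,0.008,0,0.025,40]]]'; python3 -m crank '[[[0,0,0,0.014,0,0.05,40],[0,0,0,0.014,0,0.05,40],[0,0,0,0.014,0,0.05,40],[0,0,0,0.014,0,0.05,40],[0,0,0,0.014,0,0.05,40]]]'; python3 -m crank '[[[0,0,0,0.0125,0,0.036,40],[0,0,0,0,0,0,40],[0,0,0,0,0.02,0,40],[0,0,0,0,0.04,0,40],[0,0,0,0,0,0,40]]]'; python3 go.py .3985 -.2992 .0705;python3 - <<'E'
from h import *
P=robot.camera("side");cv2.imwrite('pics/g2.png',cv2.resize(P["img"][60:270,260:510,::-1],(714,600)))
E
```

```text
time: 5.1
position: [0.4833, -0.013, 0.1985]
tool_rot: [-0.001, -0.707, 0.708, -0.003]
ft_force: [0.5, 0.2, -1.9]
grip_width: 0.0455
time: 5.72
position: [0.4106, -0.2645, 0.1957]
tool_rot: [-0.0, 0.707, -0.707, -0.0]
ft_force: [0.6, -0.7, -1.7]
grip_width: 0.0452
time: 6.35
position: [0.3972, -0.2962, 0.1337]
tool_rot: [-0.002, 0.709, -0.705, -0.002]
ft_force: [-0.6, 0.1, -1.1]
grip_width: 0.0448
t 6.35 pos [ 0.3972 -0.2962  0.1337] w 0.0448 F [-0.6  0.1 -1.1] q6 0.7
rot needed [0.39 0.03 0.31]
axes x,y,z: [[-1.0, -0.001, 0.005], [-0.005, 0.007, -1.0], [0.001, -1.0, -0.007]]
shift now-frame [-0.0016  0.0632  0.0035]  in aligned frame [-0.0013  0.0632  0.003 ]
```

View pics/g2.png

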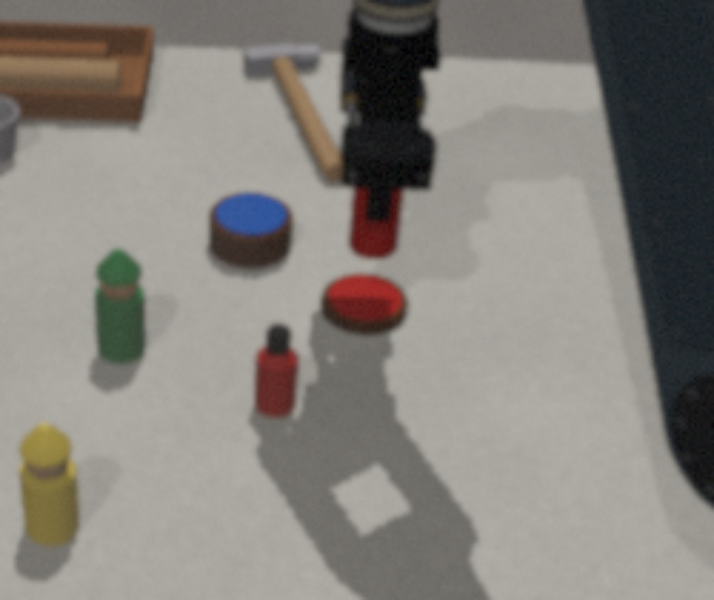

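The red gnome hangs upright above the red felt (its foot is near (146,391) in the side view). Now I lower it.

```bash
python3 -m crank '[[[0,0,0,0,0.03,0.0025,40],[0,0,0,0,0.02,0,40],[0,0,0,0,0.01,0,40],[0,0,0,0,0.0025,0,40],[0,0,0,0,0,0,40]]]'; python3 -m crank '[[[0,0,0,0,0.0015,0,40],[0,0,0,0,0,0,40],[0,0,0,0,0,0,40],[0,0,0,0,0,0,40],[0,0,0,0,0,0,40]]]';  python3 go.py .3985 -.2992 .0705
```

```text
time: 7.02
position: [0.3995, -0.3022, 0.0743]
tool_rot: [-0.0, -0.707, 0.707, -0.0]
ft_force: [0.3, 0.5, -1.3]
grip_width: 0.0451
time: 7.65
position: [0.399, -0.3018, 0.0721]
tool_rot: [0.0, 0.707, -0.707, -0.0]
ft_force: [0.0, 0.5, -2.1]
grip_width: 0.0452
t 7.65 pos [ 0.399  -0.3018  0.0721] w 0.0452 F [ 0.   0.5 -2.1] q6 0.7
rot needed [ 0.   -0.02  0.  ]
axes x,y,z: [[-1.0, 0.0, 0.0], [-0.0, 0.0, -1.0], [-0.0, -1.0, -0.0]]
shift now-frame [ 0.0005  0.0016 -0.0026]  in aligned frame [ 0.0005  0.0016 -0.0026]
```

```bash
python3 -m crank '[[[0,0,0,0,0,-0.002,40],[0,0,0,0,0.001,0,40],[0,0,0,0,0.0005,0,40],[0,0,0,0,0,0,40],[0,0,0,0,0,0,40]]]'; python3 go.py .3985 -.2992 .0705;python3 - <<'E'
from h import *
P=robot.camera("side");cv2.imwrite('pics/g3.png',cv2.resize(P["img"][100:240,310:470,::-1],(686,600),interpolation=cv2.INTER_CUBIC))
E
```

```text
time: 8.28
position: [0.399, -0.2998, 0.0705]
tool_rot: [0.0, 0.707, -0.707, -0.0]
ft_force: [-0.1, 0.6, -1.0]
grip_width: 0.0452
t 8.28 pos [ 0.399  -0.2998  0.0705] w 0.0452 F [-0.1  0.6 -1. ] q6 0.7
rot needed [ 0.   -0.02  0.  ]
axes x,y,z: [[-1.0, 0.0, 0.0], [-0.0, 0.0, -1.0], [-0.0, -1.0, -0.0]]
shift now-frame [ 0.0005  0.     -0.0006]  in aligned frame [ 0.0005  0.     -0.0006]
```

View pics/g3.png

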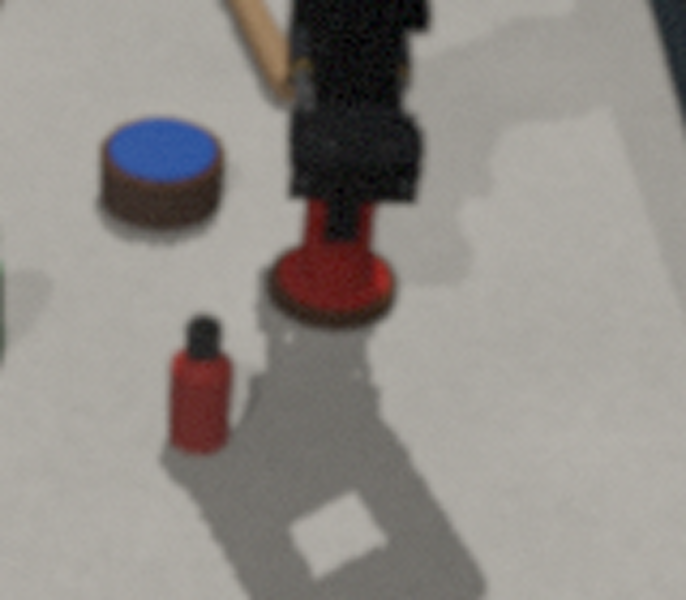

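The red gnome sits centred on the red felt (side view near row 163, col 388). Releasing.

```bash
python3 -m crank '[[[0,0,0,0,0.0005,0,55],[0,0,0,0,0,0,70],[0,0,0,0,0,0,100],[0,0,0,0,0,0,100],[0,0,0,0,0,0,100]]]'; python3 -m crank '[[[0,0,0,0,-0.02,0,100],[0,0,0,0,-0.045,0,100],[0,0,0,0,-0.055,0,100],[0,0,0,-0.04,-0.01,-0.04,100],[0,0,0,-0.044,0,-0.044,100]]]'; python3 go.py .6598 .005 .200
```

```text
time: 8.95
position: [0.399, -0.2999, 0.0701]
tool_rot: [-0.0, -0.707, 0.707, 0.0]
ft_force: [0.1, -0.8, 0.3]
grip_width: 0.08
time: 9.57
position: [0.4844, -0.2164, 0.202]
tool_rot: [-0.002, -0.706, 0.708, -0.0]
ft_force: [0.2, -1.3, 0.4]
grip_width: 0.0871
t 9.57 pos [ 0.4844 -0.2164  0.202 ] w 0.0871 F [ 0.2 -1.3  0.4] q6 0.94
rot needed [-0.16 -0.19 -0.21]
axes x,y,z: [[-1.0, 0.003, -0.004], [0.004, -0.003, -1.0], [-0.003, -1.0, 0.003]]
shift now-frame [-0.1746  0.002  -0.222 ]  in aligned frame [-0.1754  0.002  -0.2214]
```

```bash
python3 -m crank '[[[0,0,0,-0.035,0,-0.044,100],[0,0,0,-0.035,0,-0.044,100],[0,0,0,-0.035,0,-0.044,100],[0,0,0,-0.035,0,-0.044,100],[0,0,0,-0.035,0,-0.045,100]]]'; python3 -m crank '[[[0,0,0,0,0,0,100],[0,0,0,0,0,0,100],[0,0,0,0,0,0,100],[0,0,0,0,0,0,100],[0,0,0,0,0,0,100]]]';  python3 go.py .6598 .005 .056
python3 - <<'E'
from h import *
P=robot.camera("side");cv2.imwrite('pics/g4.png',P["img"][:,:,::-1])
m,st,_=comp(P,'red',(165,388),60);print(st)
E
```

```text
time: 10.2
position: [0.6588, 0.0066, 0.1999]
tool_rot: [0.0, -0.707, 0.707, 0.0]
ft_force: [0.2, -1.3, 0.0]
grip_width: 0.0871
time: 10.82
position: [0.6578, 0.0042, 0.2003]
tool_rot: [-0.001, -0.707, 0.707, 0.001]
ft_force: [-0.6, 0.1, 0.3]
grip_width: 0.0869
t 10.82 pos [0.6578 0.0042 0.2003] w 0.0869 F [-0.6  0.1  0.3] q6 1.41
rot needed [-0.  -0.1 -0. ]
axes x,y,z: [[-1.0, 0.002, -0.0], [0.0, -0.0, -1.0], [-0.002, -1.0, 0.0]]
shift now-frame [-0.002   0.1443 -0.0008]  in aligned frame [-0.002   0.1443 -0.0008]
[374 130  28  47 810]
```

View pics/g4.png

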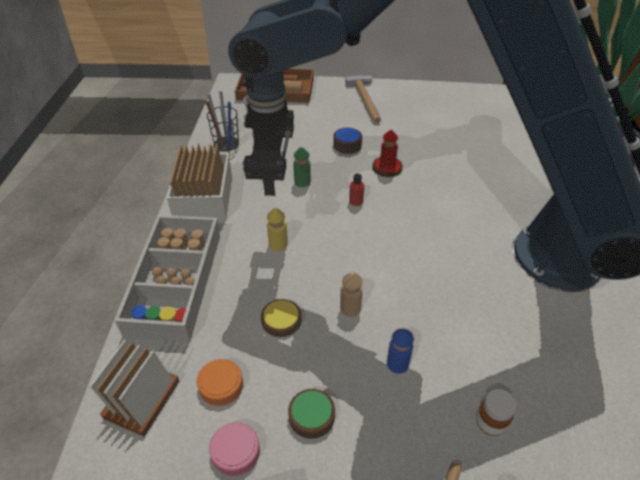

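The red gnome stands upright on the red felt at (155,389). Next is the yellow one at (230,277).

```bash
python3 -m crank '[[[0,0,0,-0.002,0.04,-0.001,100],[0,0,0,0,0.04,0,100],[0,0,0,0,0.04,0,100],[0,0,0,0,0.0243,0,100],[0,0,0,0,0,0,100]]]' 20; python3 -m crank '[[[0,0,0,0,0,0,45],[0,0,0,0,0,0,40],[0,0,0,0,0,0,40],[0,0,0,0,0,0,40],[0,0,0,0,0,0,40]]]';python3 go.py .6238 .2236 .200
```

```text
time: 11.5
position: [0.6582, 0.0061, 0.0535]
tool_rot: [-0.002, 0.707, -0.707, -0.002]
ft_force: [-0.1, -0.1, 0.1]
grip_width: 0.0869
time: 12.12
position: [0.6601, 0.0063, 0.0561]
tool_rot: [0.0, 0.707, -0.707, -0.0]
ft_force: [-0.4, 1.2, 1.0]
grip_width: 0.0451
t 12.12 pos [0.6601 0.0063 0.0561] w 0.0451 F [-0.4  1.2  1. ] q6 1.41
rot needed [ 0.02 -0.03 -0.02]
axes x,y,z: [[-1.0, 0.0, -0.0], [0.0, 0.0, -1.0], [-0.0, -1.0, -0.0]]
shift now-frame [ 0.0364 -0.1439 -0.2174]  in aligned frame [ 0.0363 -0.1439 -0.2173]
```

```bash
python3 -m crank '[[[0,0,0,0,-0.025,0,40],[0,0,0,0,-0.04,0,40],[0,0,0,0,-0.045,0,40],[0,0,0,0,-0.03,0,40],[0,0,0,0.0063,0,-0.025,40]]]'; python3 -m crank '[[[0,0,0,0.007,0,-0.05,40],[0,0,0,0.008,0,-0.05,40],[0,0,0,0.008,0,-0.05,40],[0,0,0,0.007,0,-0.0423,40],[0,0,0,0,0,0,40]]]'; python3 -m crank '[[[0,0,0,0,0.03,0,40],[0,0,0,0,0.05,0,40],[0,0,0,0,0.025,0,40],[0,0,0,0,0.01,0,40],[0,0,0,0,0,0,40]]]'; python3 -m crank '[[[0,0,0,0,0,0,40],[0,0,0,0,0,0,40],[0,0,0,0,0,0,40],[0,0,0,0,0,0,40],[0,0,0,0,0,0,40]]]'; python3 go.py .6238 .2236 .078
```

```text
time: 12.75
position: [0.6561, 0.03, 0.1986]
tool_rot: [-0.004, -0.707, 0.707, -0.001]
ft_force: [0.1, 0.1, -1.3]
grip_width: 0.0455
time: 13.38
position: [0.6203, 0.228, 0.1933]
tool_rot: [-0.004, 0.707, -0.707, 0.0]
ft_force: [-0.7, 0.3, -0.8]
grip_width: 0.045
time: 14.0
position: [0.6234, 0.2232, 0.0801]
tool_rot: [0.0, -0.707, 0.707, 0.001]
ft_force: [-0.2, -0.2, -1.0]
grip_width: 0.0456
time: 14.62
position: [0.6238, 0.2234, 0.0809]
tool_rot: [0.0, 0.707, -0.707, -0.0]
ft_force: [0.1, 0.1, -1.3]
grip_width: 0.0455
t 14.62 pos [0.6238 0.2234 0.0809] w 0.0455 F [ 0.1  0.1 -1.3] q6 1.75
rot needed [ 0.   -0.02 -0.01]
axes x,y,z: [[-1.0, 0.0, -0.0], [0.0, 0.0, -1.0], [-0.0, -1.0, -0.0]]
shift now-frame [ 0.      0.0029 -0.0002]  in aligned frame [ 0.      0.0029 -0.0002]
```

```bash
python3 -m crank '[[[0,0,0,0,0.0015,0,40],[0,0,0,0,0.001,0,40],[0,0,0,0,0.0005,0,40],[0,0,0,0,0,0,40],[0,0,0,0,0,0,40]]]'
python3 - <<'E'
from h import *
P=robot.camera("side");cv2.imwrite('pics/g5.png',cv2.resize(P["img"][220:360,200:360,::-1],(686,600),interpolation=cv2.INTER_CUBIC))
E
```

```text
time: 15.25
position: [0.6238, 0.2234, 0.0778]
tool_rot: [-0.0, -0.707, 0.707, 0.0]
ft_force: [-1.2, -0.3, -1.2]
grip_width: 0.0452
```

View pics/g5.png

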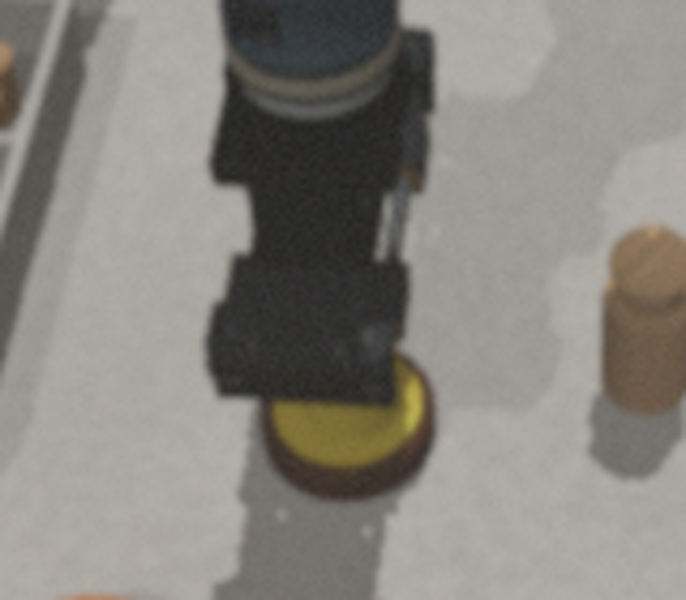

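The gripper covers the yellow gnome, and the felt shows evenly around it at about (316,280). Releasing.

```bash
python3 -m crank '[[[0,0,0,0,0.0005,0,55],[0,0,0,0,0,0,70],[0,0,0,0,0,0,100],[0,0,0,0,0,0,100],[0,0,0,0,0,0,100]]]'; python3 -m crank '[[[0,0,0,0,-0.02,0,100],[0,0,0,0,-0.05,0,100],[0,0,0,0,-0.055,0,100],[0,0,0,0,0,0.05,100],[0,0,0,0,0,0.055,100]]]'
python3 - <<'E'
from h import *
HUE['green']=[(40,95)]
T=robot.camera("top");P=robot.camera("side");cv2.imwrite('pics/g6.png',P["img"][:,:,::-1]);cv2.imwrite('pics/g6t.png',T["img"][:,:,::-1])
for sm in(35,45,55):
    vb=(P,)+comp(P,'green',(169,302),sm)[:2];va=(T,)+comp(T,'green',(212,417),sm)[:2]
    print(va[2],vb[2],*[(np.round(f[0],4),round(f[1],2)) for f in (fit(v,gn,0,(.624,-.229)) for v in([va],[vb],[va,vb]))])
E
python3 go.py .624 -.229 .2
```

```text
time: 15.92
position: [0.6239, 0.2234, 0.0773]
tool_rot: [0.0, 0.707, -0.707, -0.0]
ft_force: [0.4, 0.2, 0.3]
grip_width: 0.0798
time: 16.55
position: [0.6247, 0.1182, 0.2054]
tool_rot: [-0.001, -0.707, 0.707, -0.003]
ft_force: [0.7, -0.1, -0.6]
grip_width: 0.0868
[407 203  21  19 302] [293 151  18  37 348] (array([ 0.6249, -0.2241]), np.float64(0.14)) (array([ 0.6252, -0.2275]), np.float64(0.77)) (array([ 0.6251, -0.225 ]), np.float64(0.93))
[407 203  21  18 272] [294 151  16  36 329] (array([ 0.6242, -0.2231]), np.float64(0.27)) (array([ 0.6235, -0.2285]), np.float64(0.85)) (array([ 0.6241, -0.2263]), np.float64(1.13))
[410 203  18  17 210] [298 151  12  36 262] (array([ 0.6241, -0.2217]), np.float64(0.64)) (array([ 0.6219, -0.2276]), np.float64(1.32)) (array([ 0.6233, -0.228 ]), np.float64(1.97))
t 16.65 pos [0.6245 0.1134 0.2042] w 0.0871 F [ 0.   0.7 -0.4] q6 1.58
rot needed [-0.13 -0.31 -0.13]
axes x,y,z: [[-1.0, 0.005, -0.002], [0.002, -0.002, -1.0], [-0.005, -1.0, 0.002]]
shift now-frame [-0.0013  0.005   0.3424]  in aligned frame [0.0005 0.0042 0.3424]
```

View pics/g6.png

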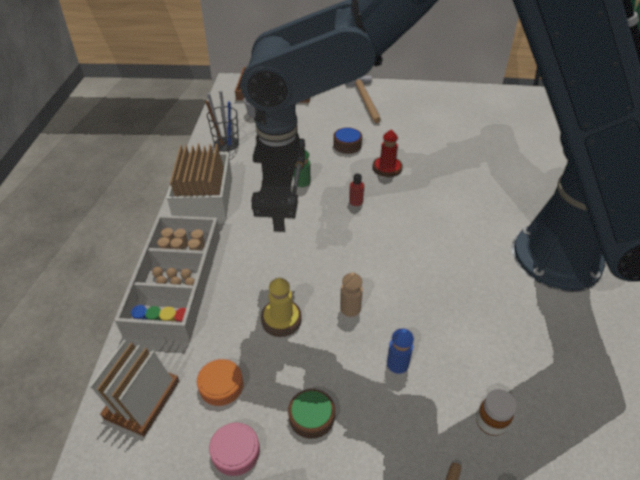

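Yellow stands on its felt at (305,281), and red is still standing. Green is at x 0.625, y -0.225.

```bash
python3 -m crank '[[[0,0,0,0,0,0.057,100],[0,0,0,0,0,0.057,100],[0,0,0,0,0,0.057,100],[0,0,0,0,0,0.057,100],[0,0,0,0,0,0.057,100]]]'; python3 -m crank '[[[0,0,0,0,0,0.058,100],[0,0,0,0,0,0,100],[0,0,0,0,0,0,100],[0,0,0,0,0,0,100],[0,0,0,0,0,0,100]]]';  python3 go.py .625 -.225 .056
```

```text
time: 17.27
position: [0.6241, -0.1678, 0.2037]
tool_rot: [-0.001, -0.707, 0.707, -0.001]
ft_force: [0.9, 0.3, 0.3]
grip_width: 0.0871
time: 17.9
position: [0.6239, -0.2229, 0.2025]
tool_rot: [-0.001, 0.707, -0.707, 0.001]
ft_force: [-0.3, -0.4, 0.8]
grip_width: 0.0869
t 17.9 pos [ 0.6239 -0.2229  0.2025] w 0.0869 F [-0.3 -0.4  0.8] q6 1.06
rot needed [0.01 0.1  0.  ]
axes x,y,z: [[-1.0, -0.002, 0.0], [-0.0, 0.0, -1.0], [0.002, -1.0, -0.0]]
shift now-frame [-0.0011  0.1465  0.0021]  in aligned frame [-0.0011  0.1465  0.0021]
```

```bash
python3 -m crank '[[[0,0,0,-0.001,0.04,0.001,100],[0,0,0,0,0.04,0,100],[0,0,0,0,0.04,0,100],[0,0,0,0,0.0265,0,100],[0,0,0,0,0,0,100]]]' 20; python3 -m crank '[[[0,0,0,0,0,0,45],[0,0,0,0,0,0,40],[0,0,0,0,0,0,40],[0,0,0,0,0,0,40],[0,0,0,0,0,0,40]]]';python3 go.py .5442 .4294 .200
```

```text
time: 18.52
position: [0.6231, -0.2237, 0.0534]
tool_rot: [-0.002, 0.708, -0.706, -0.001]
ft_force: [0.2, -0.5, -0.2]
grip_width: 0.0868
time: 19.15
position: [0.6247, -0.2254, 0.0561]
tool_rot: [0.0, 0.707, -0.707, -0.0]
ft_force: [-0.4, 2.1, 0.7]
grip_width: 0.0453
t 19.15 pos [ 0.6247 -0.2254  0.0561] w 0.0453 F [-0.4  2.1  0.7] q6 1.06
rot needed [ 0.03 -0.03 -0.01]
axes x,y,z: [[-1.0, 0.001, -0.0], [0.0, 0.0, -1.0], [-0.001, -1.0, -0.0]]
shift now-frame [ 0.0809 -0.1436 -0.6548]  in aligned frame [ 0.0805 -0.1439 -0.6548]
```

```bash
python3 -m crank '[[[0,0,0,0,-0.025,0,40],[0,0,0,0,-0.045,0,40],[0,0,0,0,-0.055,0,40],[0,0,0,0,-0.04,0,40],[0,0,0,0.004,0,-0.029,40]]]'; python3 -m crank '[[[0,0,0,0.007,0,-0.055,40],[0,0,0,0.007,0,-0.055,40],[0,0,0,0.007,0,-0.055,40],[0,0,0,0.007,0,-0.055,40],[0,0,0,0.007,0,-0.055,40]]]';python3 -m crank '[[[0,0,0,0.007,0,-0.055,40],[0,0,0,0.007,0,-0.055,40],[0,0,0,0.007,0,-0.055,40],[0,0,0,0.007,0,-0.055,40],[0,0,0,0.007,0,-0.055,40]]]';  python3 -m crank '[[[0,0,0,0.004,0,-0.05,40],[0,0,0,0.0025,0,-0.0258,40],[0,0,0,0,0,0,40],[0,0,0,0,0,0,40],[0,0,0,0,0,0,40]]]';python3 go.py .5442 .4294 .086
```

```text
time: 19.77
position: [0.6232, -0.1991, 0.2248]
tool_rot: [-0.004, -0.705, 0.709, -0.002]
ft_force: [-0.4, 0.2, -1.3]
grip_width: 0.0452
time: 20.4
position: [0.5829, 0.0814, 0.2185]
tool_rot: [-0.002, 0.707, -0.707, -0.002]
ft_force: [0.7, -0.3, -1.3]
grip_width: 0.0453
time: 21.02
position: [0.5477, 0.3554, 0.2182]
tool_rot: [0.002, -0.706, 0.708, 0.002]
ft_force: [0.9, -0.2, -1.8]
grip_width: 0.0451
time: 21.65
position: [0.5441, 0.4279, 0.2201]
tool_rot: [-0.0, -0.707, 0.707, 0.001]
ft_force: [-0.9, 0.5, -2.4]
grip_width: 0.0452
t 21.65 pos [0.5441 0.4279 0.2201] w 0.0452 F [-0.9  0.5 -2.4] q6 2.08
rot needed [-0.06 -0.09  0.08]
axes x,y,z: [[-1.0, 0.002, 0.001], [-0.001, -0.001, -1.0], [-0.002, -1.0, 0.001]]
shift now-frame [-0.0003  0.1341 -0.0016]  in aligned frame [-1.000e-04  1.341e-01 -1.500e-03]
```

```bash
python3 -m crank '[[[0,0,0,0,0.04,0,40],[0,0,0,0,0.05,0,40],[0,0,0,0,0.03,0,40],[0,0,0,0,0.01,0,40],[0,0,0,0,0,0,40]]]';python3 -m crank '[[[0,0,0,0,0.001,0,40],[0,0,0,0,0,0,40],[0,0,0,0,0,0,40],[0,0,0,0,0,0,40],[0,0,0,0,0,0,40]]]'; python3 go.py .5442 .4294 .086
python3 - <<'E'
from h import *
P=robot.camera("side");cv2.imwrite('pics/g7.png',cv2.resize(P["img"][300:460,200:400,::-1],(750,600),interpolation=cv2.INTER_CUBIC))
E
```

```text
time: 22.28
position: [0.5448, 0.4287, 0.0908]
tool_rot: [-0.0, -0.707, 0.707, 0.001]
ft_force: [0.5, 0.5, -0.5]
grip_width: 0.0457
time: 22.9
position: [0.5444, 0.4293, 0.0899]
tool_rot: [0.0, 0.707, -0.707, -0.0]
ft_force: [0.1, -0.2, -1.2]
grip_width: 0.0453
t 22.9 pos [0.5444 0.4293 0.0899] w 0.0453 F [ 0.1 -0.2 -1.2] q6 2.08
rot needed [ 0.01 -0.01 -0.01]
axes x,y,z: [[-1.0, 0.0, -0.0], [0.0, 0.0, -1.0], [-0.0, -1.0, -0.0]]
shift now-frame [ 0.0002  0.0039 -0.0001]  in aligned frame [ 0.0002  0.0039 -0.0001]
```

View pics/g7.png

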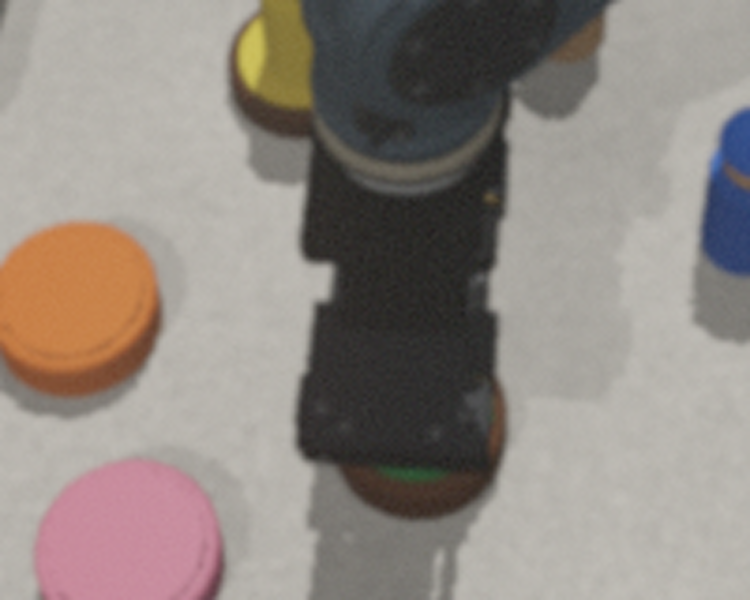

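The gripper is over the green stand at about (410,309). The pink and orange decoys are clear of it. Lowering and releasing.

```bash
python3 -m crank '[[[0,0,0,0,0.0015,0,40],[0,0,0,0,0.0015,0,40],[0,0,0,0,0.001,0,40],[0,0,0,0,0,0,40],[0,0,0,0,0,0,40]]]'; python3 -m crank '[[[0,0,0,0,0.0005,0,55],[0,0,0,0,0,0,70],[0,0,0,0,0,0,100],[0,0,0,0,0,0,100],[0,0,0,0,0,0,100]]]'; python3 -m crank '[[[0,0,0,0,-0.02,0,100],[0,0,0,0,-0.05,0,100],[0,0,0,0,-0.055,0,100],[0,0,0,0,0,0.05,100],[0,0,0,0,0,0.055,100]]]'
python3 - <<'E'
from h import *
T=robot.camera("top");P=robot.camera("side");cv2.imwrite('pics/g8.png',P["img"][:,:,::-1])
for sm in(50,70):
    vb=(P,)+comp(P,'blue',(347,403),sm)[:2];va=(T,)+comp(T,'blue',(300,217),sm)[:2]
    print(va[2],vb[2],*[(np.round(f[0],4),round(f[1],2)) for f in (fit(v,gn,0,(.388,.31)) for v in([va],[vb],[va,vb]))])
E
python3 go.py .388 .309 .2
```

```text
time: 23.58
position: [0.5445, 0.4292, 0.0861]
tool_rot: [0.0, 0.707, -0.707, 0.0]
ft_force: [-0.2, -0.4, 1.8]
grip_width: 0.0457
time: 24.2
position: [0.5444, 0.4292, 0.0852]
tool_rot: [-0.0, -0.707, 0.707, 0.0]
ft_force: [-0.6, -0.2, 0.4]
grip_width: 0.0799
time: 24.82
position: [0.5451, 0.3242, 0.2133]
tool_rot: [0.001, 0.708, -0.707, 0.002]
ft_force: [0.5, -0.4, -0.6]
grip_width: 0.0872
[206 292  22  17 293] [387 328  27  46 919] (array([0.388 , 0.3124]), np.float64(0.18)) (array([0.3865, 0.3071]), np.float64(0.08)) (array([0.3875, 0.3103]), np.float64(0.32))
[206 292  22  16 277] [388 329  26  44 891] (array([0.3882, 0.3114]), np.float64(0.24)) (array([0.3868, 0.3069]), np.float64(0.1)) (array([0.3874, 0.3098]), np.float64(0.41))
t 24.93 pos [0.5444 0.3196 0.2121] w 0.0867 F [-0.   1.   0.7] q6 1.93
rot needed [-0.12 -0.27 -0.01]
axes x,y,z: [[-1.0, 0.005, -0.0], [0.0, -0.002, -1.0], [-0.005, -1.0, 0.002]]
shift now-frame [0.1563 0.0121 0.0113]  in aligned frame [0.1564 0.0121 0.0106]
```

View pics/g8.png

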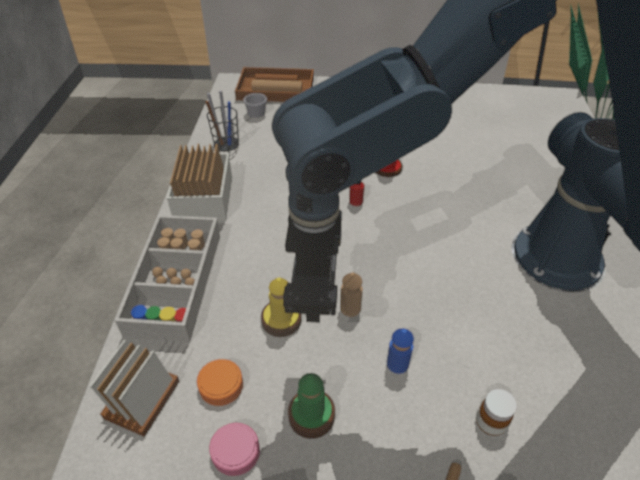

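Green stands on its felt at (405,312). Next is blue at x 0.3875, y 0.310.

```bash
python3 -m crank '[[[0,0,0,0.05,0,0.005,100],[0,0,0,0.05,0,0.005,100],[0,0,0,0.045,0,0.004,100],[0,0,0,0.012,0,0,100],[0,0,0,0,0,0,100]]]'; python3 -m crank '[[[0,0,0,0,0,0,100],[0,0,0,0,0,0,100],[0,0,0,0,0,0,100],[0,0,0,0,0,0,100],[0,0,0,0,0,0,100]]]';  python3 go.py .3875 .310 .056
```

```text
time: 25.55
position: [0.3879, 0.3112, 0.2114]
tool_rot: [0.001, 0.708, -0.707, 0.001]
ft_force: [0.9, 0.3, -0.8]
grip_width: 0.0868
time: 26.18
position: [0.3875, 0.3102, 0.2101]
tool_rot: [-0.0, -0.707, 0.707, 0.0]
ft_force: [1.5, 0.2, 0.7]
grip_width: 0.0871
t 26.18 pos [0.3875 0.3102 0.2101] w 0.0871 F [1.5 0.2 0.7] q6 2.02
rot needed [-0.   -0.03  0.01]
axes x,y,z: [[-1.0, 0.001, 0.0], [-0.0, -0.0, -1.0], [-0.001, -1.0, 0.0]]
shift now-frame [-1.000e-04  1.541e-01  2.000e-04]  in aligned frame [-0.      0.1541  0.0002]
```

```bash
python3 -m crank '[[[0,0,0,0,0.045,0,100],[0,0,0,0,0.045,0,100],[0,0,0,0,0.04,0,100],[0,0,0,0,0.024,0,100],[0,0,0,0,0,0,100]]]' 20; python3 -m crank '[[[0,0,0,0,0,0,45],[0,0,0,0,0,0,40],[0,0,0,0,0,0,40],[0,0,0,0,0,0,40],[0,0,0,0,0,0,40]]]';python3 go.py .5116 -.397 .200
```

```text
time: 26.8
position: [0.3863, 0.3097, 0.0547]
tool_rot: [0.001, -0.706, 0.708, 0.001]
ft_force: [0.8, -0.5, 0.1]
grip_width: 0.0871
time: 27.42
position: [0.3875, 0.3103, 0.0565]
tool_rot: [0.0, 0.707, -0.707, 0.0]
ft_force: [0.5, -0.2, 3.0]
grip_width: 0.0456
t 27.43 pos [0.3875 0.3103 0.0565] w 0.0456 F [ 0.5 -0.2  3. ] q6 2.02
rot needed [ 0.01 -0.01 -0.02]
axes x,y,z: [[-1.0, 0.0, -0.0], [0.0, 0.0, -1.0], [-0.0, -1.0, -0.0]]
shift now-frame [-0.1244 -0.1435  0.7073]  in aligned frame [-0.1241 -0.1435  0.7073]
```

```bash
python3 -m crank '[[[0,0,0,0,-0.025,0,40],[0,0,0,0,-0.045,0,40],[0,0,0,0,-0.055,0,40],[0,0,0,0,-0.04,0,40],[0,0,0,-0.006,0,0.03,40]]]'; python3 -m crank '[[[0,0,0,-0.01,0,0.055,40],[0,0,0,-0.01,0,0.055,40],[0,0,0,-0.01,0,0.055,40],[0,0,0,-0.01,0,0.055,40],[0,0,0,-0.01,0,0.055,40]]]';python3 -m crank '[[[0,0,0,-0.01,0,0.055,40],[0,0,0,-0.01,0,0.055,40],[0,0,0,-0.01,0,0.055,40],[0,0,0,-0.01,0,0.055,40],[0,0,0,-0.01,0,0.055,40]]]';  python3 -m crank '[[[0,0,0,-0.009,0,0.055,40],[0,0,0,-0.009,0,0.045,40],[0,0,0,0,0,0.0273,40],[0,0,0,0,0,0,40],[0,0,0,0,0,0,40]]]';python3 -m crank '[[[0,0,0,0,0,0,40],[0,0,0,0,0,0,40],[0,0,0,0,0,0,40],[0,0,0,0,0,0,40],[0,0,0,0,0,0,40]]]';python3 go.py .5116 -.397 .094
```

```text
time: 28.05
position: [0.3954, 0.282, 0.2246]
tool_rot: [0.002, 0.708, -0.706, 0.004]
ft_force: [-0.5, 0.5, -2.3]
grip_width: 0.0454
time: 28.68
position: [0.443, 0.0036, 0.2211]
tool_rot: [0.0, 0.707, -0.707, -0.0]
ft_force: [0.3, 0.6, -1.2]
grip_width: 0.0456
time: 29.3
position: [0.4928, -0.2713, 0.2208]
tool_rot: [-0.0, 0.707, -0.707, -0.001]
ft_force: [0.2, -1.2, -0.8]
grip_width: 0.0453
time: 29.92
position: [0.5105, -0.3955, 0.2205]
tool_rot: [-0.001, 0.708, -0.706, -0.001]
ft_force: [0.0, -0.5, -1.6]
grip_width: 0.0453
time: 30.55
position: [0.5112, -0.397, 0.2213]
tool_rot: [-0.0, -0.707, 0.707, 0.0]
ft_force: [0.2, -0.5, -1.8]
grip_width: 0.0451
t 30.55 pos [ 0.5112 -0.397   0.2213] w 0.0451 F [ 0.2 -0.5 -1.8] q6 0.74
rot needed [-0.   -0.01 -0.  ]
axes x,y,z: [[-1.0, 0.0, -0.0], [0.0, -0.0, -1.0], [-0.0, -1.0, 0.0]]
shift now-frame [-0.0004  0.1273 -0.    ]  in aligned frame [-0.0004  0.1273 -0.    ]
```

```bash
python3 -m crank '[[[0,0,0,0,0.04,0,40],[0,0,0,0,0.045,0,40],[0,0,0,0,0.03,0,40],[0,0,0,0,0.008,0,40],[0,0,0,0,0,0,40]]]';python3 -m crank '[[[0,0,0,0,0.001,0,40],[0,0,0,0,0,0,40],[0,0,0,0,0,0,40],[0,0,0,0,0,0,40],[0,0,0,0,0,0,40]]]'; python3 go.py .5116 -.397 .0945
python3 - <<'E'
from h import *
P=robot.camera("side");cv2.imwrite('pics/g9.png',cv2.resize(P["img"][60:220,270:470,::-1],(750,600),interpolation=cv2.INTER_CUBIC))
E
```

```text
time: 31.18
position: [0.5114, -0.3974, 0.0984]
tool_rot: [-0.0, -0.707, 0.707, 0.0]
ft_force: [0.4, 0.0, -1.3]
grip_width: 0.0459
time: 31.8
position: [0.5112, -0.3971, 0.0974]
tool_rot: [-0.0, -0.707, 0.707, 0.0]
ft_force: [0.4, 0.1, -1.4]
grip_width: 0.0451
t 31.8 pos [ 0.5112 -0.3971  0.0974] w 0.0451 F [ 0.4  0.1 -1.4] q6 0.74
rot needed [-0.01 -0.02 -0.01]
axes x,y,z: [[-1.0, 0.0, -0.0], [0.0, -0.0, -1.0], [-0.0, -1.0, 0.0]]
shift now-frame [-0.0004  0.0029 -0.0001]  in aligned frame [-0.0004  0.0029 -0.0001]
```

View pics/g9.png

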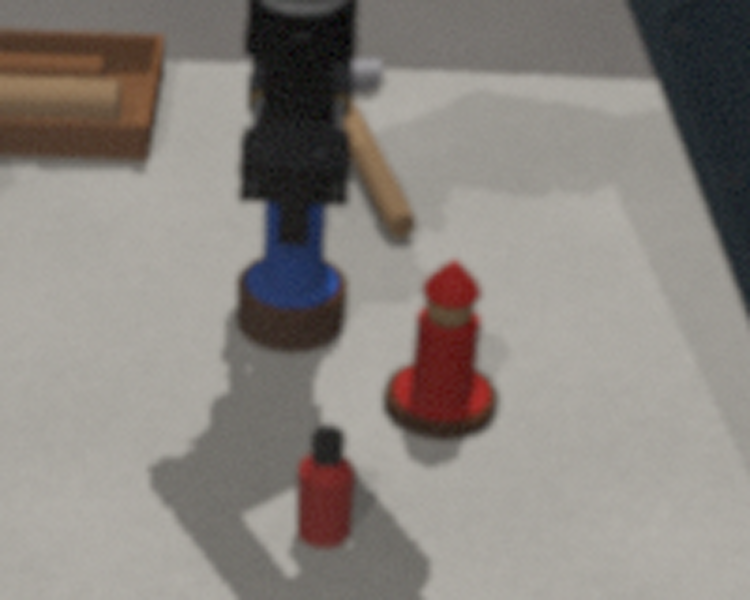

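Blue is centred on its stand (135,347). Red is upright on its felt (160,389), and the bottle is untouched. Lowering, releasing and backing off.

```bash
python3 -m crank '[[[0,0,0,0,0.0015,0,40],[0,0,0,0,0.001,0,40],[0,0,0,0,0.0005,0,40],[0,0,0,0,0,0,40],[0,0,0,0,0,0,40]]]'; python3 -m crank '[[[0,0,0,0,0.0005,0,55],[0,0,0,0,0,0,70],[0,0,0,0,0,0,100],[0,0,0,0,0,0,100],[0,0,0,0,0,0,100]]]'; python3 -m crank '[[[0,0,0,0,-0.02,0,100],[0,0,0,0,-0.05,0,100],[0,0,0,0,-0.06,0,100],[0,0,0,0.02,-0.01,0.05,100],[0,0,0,0.03,0,0.05,100]]]';python3 -m crank '[[[0,0,0,0.04,0,0.045,100],[0,0,0,0.04,0,0.045,100],[0,0,0,0.04,0,0.03,100],[0,0,0,0.04,0,0,100],[0,0,0,0,0,0,100]]]'
python3 - <<'E'
from h import *
HUE['green']=[(40,95)];HUE['blue']=[(100,135)]
T=robot.camera("top");P=robot.camera("side");cv2.imwrite('pics/f1.png',P["img"][:,:,::-1]);cv2.imwrite('pics/f1t.png',T["img"][:,:,::-1])
D={'red':(.3985,-.2992,.014),'yellow':(.6238,.2236,.022),'green':(.5442,.4294,.03),'blue':(.5116,-.397,.038)}
for k,(x,y,z) in D.items():
  # overlay predicted outlines
  for p in(T,P):
    for part in disc(x,y,z)+[ring(x,y,.023,z)]+gn(x,y,z):
        h=cv2.convexHull(proj(p,part).astype(np.float32)).round().astype(np.int32)
        im=p.setdefault("o",cv2.resize(p["img"][:,:,::-1],None,fx=1,fy=1).copy())
        cv2.polylines(im,[h],True,(255,255,255),1)
cv2.imwrite('pics/f2.png',cv2.resize(P["o"][110:440,230:430],(364,600)))
E
python3 go.py .3 -.5 .2
```

```text
time: 32.48
position: [0.5111, -0.397, 0.0946]
tool_rot: [0.0, 0.707, -0.707, -0.0]
ft_force: [-0.3, 1.5, 2.9]
grip_width: 0.0455
time: 33.1
position: [0.5112, -0.3971, 0.0937]
tool_rot: [-0.0, -0.707, 0.707, 0.0]
ft_force: [0.4, 1.0, 0.3]
grip_width: 0.0797
time: 33.72
position: [0.4623, -0.4984, 0.2365]
tool_rot: [-0.0, -0.705, 0.709, -0.002]
ft_force: [0.3, -0.5, -0.1]
grip_width: 0.0868
time: 34.35
position: [0.2979, -0.6175, 0.2335]
tool_rot: [0.001, 0.708, -0.707, -0.002]
ft_force: [0.2, -0.0, -0.8]
grip_width: 0.0868
t 34.45 pos [ 0.3011 -0.617   0.2338] w 0.0867 F [ 0.4  0.1 -0.1] q6 0.29
rot needed [ 0.01 -0.07 -0.05]
axes x,y,z: [[-1.0, 0.001, -0.001], [0.001, 0.0, -1.0], [-0.001, -1.0, -0.0]]
shift now-frame [ 0.0013  0.0338 -0.117 ]  in aligned frame [ 0.0011  0.0338 -0.117 ]
```

View pics/f1.png

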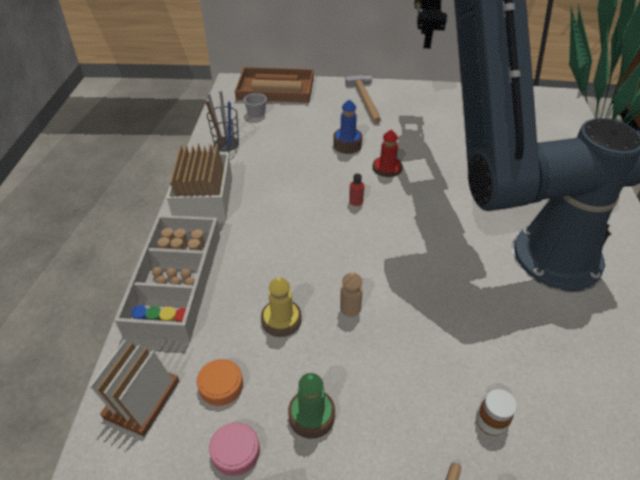

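View pics/f1t.png

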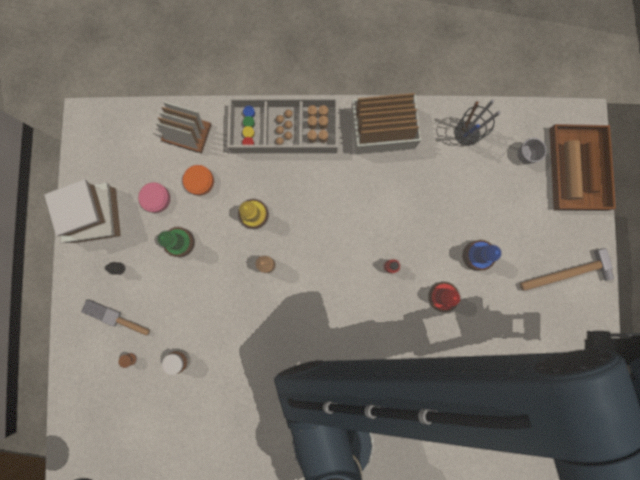

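View pics/f2.png

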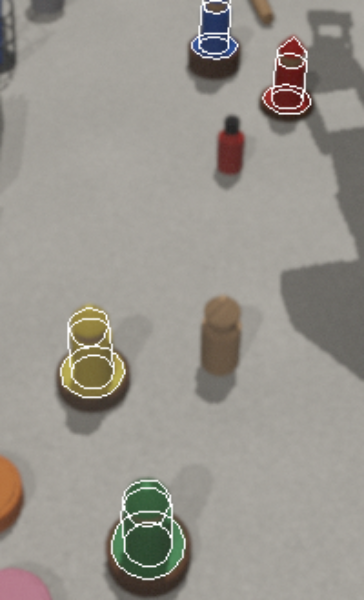

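All four gnomes stand upright and match the outlines predicted for centred feet: side view blue (125,348), red (152,389), yellow (300,281), green (400,312). The bare gnome (top 264,264) and the bottle (top 266,391) are where they were, and the arm is clear. Handing in.

```bash
python3 -c "
from rig import robot
print(robot.hand_in())"
```

```text
the job is handed in; nothing more can be done
None
```

The job is handed in. I set the red, yellow, green and blue gnomes, in that order, on the stands of their own colour, gripping each with a straight-down grasp near the top of the body. It took about 34.5 s of robot time.

- **Gnomes:** The final side picture shows all four upright, matching outlines drawn for feet centred on the felt. The top picture also shows them on their stands.
- **Left alone:** The bare gnome and the paint bottle are at their original pixel positions. I never reached for the orange and pink look-alikes.
- **Robot:** The gripper is open and clear of everything. The measured wrist forces stayed around 3 N or less.
- **Disagreements:** The two cameras differed by about 5 mm in y on most of the gnome positions at first. I closed the jaws along y so the grasp would centre each gnome. The networks also gave a few false matches, such as the bare gnome reported as a red gnome and as the blue stand, which I ruled out in the pictures.

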